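Fill the gap in the spice rack with the spacer that fits

ROBOT

A 6-joint arm with a two-finger parallel gripper is mounted at the origin on a cart in front of the work surface, level with it; the furniture and walls round the work are solid. World frame = base frame: x ahead of the robot, y to its left, z up, the work surface at z = 0. Lengths are in mm, angles in degrees, forces in N, time in s.
With the tool pointing down it reaches from about 350 to 850 mm from the base axis. Payload 8.1 kg.
Tool frame: the origin (TCP) lies on the front face of the gripper's body, between the roots of the fingers; the fingertips stand r.finger_overhang ahead of it and the grasp point (between the pads) lies 54 mm ahead of it (r.finger_overhang is the distance from the TCP to the fingertips, in mm); y points along the fingers, z is the direction in which the jaws open and shut, and the axes are right-handed (so a half turn about y gives the same grasp; the last joint's range is limited). The gripper opens to 85 mm and grips with 20 to 120 N. Pads are 22 mm wide; open, the fingers measure 114 mm over their backs; the gripper's body (76 mm by 85 mm) begins 54 mm behind the grasp point. The pads swing forward as they close: fully open they stand 13 mm farther back than shut.
Start: joints at [-74.336, 7.471, 85.268, -0, 87.261, -4.893], TCP at [210.711, -561.789, 303.892] pointing down, gripper open.
Joint ranges: [-169.43, 169.43], [-51.17, 129.36], [1.28, 143.12], [-76.62, 256.62], [0, 156.53], [-152.29, 152.29]. Speed limits (degrees/s): [136.94, 136.94, 159.86, 180, 180, 180].

INTERFACE

Orientations are given as [roll, pitch, yaw] about the fixed x, y, z axes, in that order (R = Rz(yaw) Ry(pitch) Rx(roll)).
In Python, from bench import r gives the robot as it stands. The module is installed in compiled form; this text tells all that it offers.
- The arm moves only by the tool arm_command, never from a script. Its argument "increments" is a list of rows, each a list of 6 numbers: the shift along the tool's x, y, z in m, then the turn, a rotation vector about the tool's x, y, z in rad. In form: [[tx, ty, tz, wx, wy, wz], ...]. A call has exactly 10 rows; each row is the pose to reach, as a shift and turn from the pose commanded when the call began, along the tool's axes at that moment; what a row does not reach only later rows make up. A row lasts 1/8 s, in which the tool goes at most 62.5 mm and 10.7 degrees, less where a joint would pass 70% of its speed; a pose out of reach is approached as far as the arm can. A call with a gripper value outside its range is refused whole. "jaw" is the gripper's target within -1 to 1 (shut at 1, half-way at 0, fully open at -1), set as the call begins (left out, the last holds). The fingers move at their own pace and stop on an object; "force" is the grip in N (left out, the last holds). Time passes only in rows, so rows that repeat a pose let the fingers close, or fill a call up. It gives the time, the measured TCP pose, the force and the opening at its end, in the units of the state.
- r.sense(): the state, without advancing time (a new reading comes with each control period).
- r.snapshot(name): name is "side" or "top" or "wrist"; returns the picture (480x640x3 uint8, red, green, blue); there is no depth.
- r.camera_model(name): a dict with "intrinsics" (3x3 intrinsics, pixels), "cam_to_world" (4x4, takes a point from camera to world coordinates). Camera axes: x right, y down, z forward; pixel columns grow to the right and rows downward; lengths in mm; the calibration is good to about 2 mm. A picture is of the moment at which its call begins: read the wrist's pose just before it. camera_model takes no time and is no camera call; for the wrist camera it gives the pose at the moment of the call.
- r.hand_in(): hands the job in, once; it reports no verdict.
Trained networks look in the newest picture that a camera, given by its name, has taken for a name from the list of things; names that differ only in an ending like _2 or _b are one class to them, and where a whole thing is asked for, a point or a joint stands for the part that bears it (a point fixed in the world has none). Each returns a list of dicts, best first, with "conf" (0 to 1); they miss things now and then, are a little off and sometimes report something else, mostly with a low value. They report only what shows in the picture. A call takes as long as a camera call. They do not tell look-alikes from the thing itself.
- r.trace(camera, target): "mask" (480x640 bool, what is visible of it) and "position" ([column, row] in pixels, amid what is visible of it).
- r.spot_point(camera, target): "position" ([column, row] in pixels: a listed point, or the origin of a listed thing).
The state is a dict: "time": time; "joint_pos": joint angles; "qd": joint speeds; "joint_efforts": joint torques, N m; "tool_pos": TCP position; "tcp_rot": TCP orientation; "ft_force": force on the tool from outside, world axes, zero at the start; "wrist_torque": the same for the moment, N m; "finger_gap": finger opening in mm.
Only numpy, scipy, OpenCV 4.12 (cv2) and the standard library are available. Lean on these libraries where they do the work, as an engineer would, in place of code of your own. Each camera call takes 0.05 s, during which the arm holds its last target.

TASK

One container is missing from the row in the spice rack. Of the three wooden filler blocks on the worktop, find the one that slides snugly into the gap (the thickest that still goes in) and stand it there upright, square to the rack and fully down on the rack's floor. The other two blocks must end up standing upright on the worktop, clear of the rack.

Things in the scene. Friction and masses are not known exactly. Their poses are not given: they have to be found in the camera images.
- gap (a point): Middle of the gap in the row, on the floor of the firm wooden rack, 13 mm above the worktop. x to the rack's back, y along the row, z up. Gap 51 mm wide (y) between a low jar and a small tin, tops 88 mm above the worktop; 72 mm deep (x) between front rail and back board (80 mm high). Rack 90 x 260 x 85 mm; all its jars are fixed, the highest reaches 105 mm.
- spacer_a: Plain light-wood block, loose, upright on the worktop: body 52 mm deep (x), 42 mm thick (y), 70 mm high, rounded foot; centred on top a grip tab 36 mm (x) by 20 mm (y), from 70 to 112 mm above the underside. Origin: centre of the underside, z up; a half turn looks the same. About 113 g. The block of middle thickness.
- spacer_b: Plain light-wood block, loose, upright on the worktop: body 52 mm deep (x), 24 mm thick (y), 70 mm high, rounded foot; centred on top a grip tab 36 mm (x) by 20 mm (y), from 70 to 112 mm above the underside. Origin: centre of the underside, z up; a half turn looks the same. About 65 g. The thinnest of the three blocks.
- spacer_c: Plain light-wood block, loose, upright on the worktop: body 52 mm deep (x), 60 mm thick (y), 70 mm high, rounded foot; centred on top a grip tab 36 mm (x) by 20 mm (y), from 70 to 112 mm above the underside. Origin: centre of the underside, z up; a half turn looks the same. About 162 g. The thickest of the three blocks.
Things that resemble listed ones, but are neither listed nor needed, are in the scene too. What is shaped like the spacer_a but red is not meant.

How it is judged (in metres and radians):
At the end, for the whole second after the job is handed in: The 42 mm block stands at rest in the gap, its underside within 18 mm sideways and 8 mm in height of the gap point, upright within 0.15 rad, square within 0.26 rad. The other two stand upright (0.15 rad) at rest on the worktop (underside below 12 mm), over 55 mm from the gap point (horizontal distance between spacer_a and gap below 0.018 m and z of spacer_a in the frame of gap between -0.008 and 0.008 m and angle between each of spacer_a, spacer_b, spacer_c's own z axis and vertical below 0.15 rad and angle between the y axis of spacer_a and the y axis of gap, either way round below 0.26 rad and linear speed of each of spacer_a, spacer_b, spacer_c below 0.02 m/s and height (world z) of each of spacer_b, spacer_c below 0.012 m and horizontal distance between each of spacer_b, spacer_c and gap above 0.055 m); the robot touches nothing.
It also fails if it takes over 45 s, if anything falls off the work surface, if the arm or the gripper's body presses on something with over 40 N, if the wrist force passes 120 N, or if a joint passes its speed limit or range.

## Working session

There is one attempt and no reset: what is moved stays moved. The work goes in short steps, Python scripts to look and compute and a tool call to move; the robot and the scene stay as the last step left them, time stands still between calls to the robot, and variables do not carry over. Pictures are saved under pics/ and viewed, and the job is handed in when it is done.

Besides the shell and the picture viewer there is one more tool, called by a JSON object that holds its "name" and its "arguments", one argument or row to a line. arm_command: Moves the arm, as the interface text tells. Its arguments: {"type":"object","properties":{"increments":{"type":"array","items":{"type":"array","items":{"type":"number"}}},"jaw":{"type":"number"},"force":{"type":"number"}},"required":["increments"]}

```bash
ls; mkdir -p pics; python3 - <<'E'
from bench import r
import cv2,numpy as np
s=r.sense()
for k in s: print(k,s[k])
print(r.finger_overhang)
for n in ["side","top","wrist"]:
    m=r.camera_model(n); print(n,np.round(m["intrinsics"],1).tolist(),np.round(m["cam_to_world"],3).tolist())
    cv2.imwrite(f"pics/{n}0.png",r.snapshot(n)[:,:,::-1])
    for t in ["spacer_a","gap"]:
        for f in (r.trace,r.spot_point):
            try:
                for d in f(n,t): print(n,t,f.__name__,np.round(d["position"],1),round(d["conf"],2), d["mask"].sum() if "mask" in d else "")
            except Exception as e: print(n,t,f,e)
print(r.sense()["time"])
E
```

```text
pics
time 0.0
joint_pos [-7.43354648e+01  7.51352050e+00  8.53324890e+01 -1.62066801e-03
  8.72623762e+01 -4.89403924e+00]
qd [-0.00097842 -0.08559887  0.00897491  0.13590661 -0.00073697  0.03154347]
joint_efforts [ 4.37448443e-04 -5.69396496e+01 -5.00555241e+01 -4.04028742e-04
  1.45590454e-02 -6.20222158e-05]
tool_pos [ 210.58294688 -561.36082271  302.83010748]
tcp_rot [-9.01081286e+01  7.63396095e-03 -1.59441354e+02]
ft_force [ 0.54976327 -0.28933699  0.60257383]
wrist_torque [-0.08725478 -0.02485021  0.02287908]
finger_gap 85.31604387680528
72.6
side [[588.6, 0.0, 312.2], [0.0, 588.6, 228.1], [0.0, 0.0, 1.0]] [[-0.962, -0.174, 0.209, 206.632], [-0.272, 0.59, -0.76, 763.412], [0.009, -0.788, -0.615, 746.365], [0.0, 0.0, 0.0, 1.0]]
side spacer_a call [340.3 143.6] 0.87 756
side spacer_a call [318.3 205.2] 0.85 1149
side spacer_a call [375.9 168.2] 0.71 1133
side spacer_a call [332. 177.] 0.62 898
side spacer_a call [319.9 227.8] 0.92 
side spacer_a call [330.1 198.9] 0.9 
side spacer_a call [337.5 166.6] 0.73 
side gap call [233.5 359. ] 0.97 11487
side gap call [236.8 358.3] 0.58 
top [[511.4, 0.0, 317.5], [0.0, 511.4, 239.6], [0.0, 0.0, 1.0]] [[0.018, -0.997, 0.069, 358.835], [-0.999, -0.016, 0.028, -87.152], [-0.027, -0.069, -0.997, 1157.442], [0.0, 0.0, 0.0, 1.0]]
top spacer_a call [443.5 271.8] 0.96 653
top spacer_a call [415.8 235.9] 0.9 583
top spacer_a call [473.9 230.4] 0.8 834
top spacer_a call [367.8 231.1] 0.55 360
top spacer_a call [439.  272.6] 0.82 
top spacer_a call [366.5 234.7] 0.78 
top spacer_a call [415.4 238.6] 0.59 
top spacer_a call [470.3 228.8] 0.59 
top gap call [191.3 218.8] 0.91 5672
top gap call [198.9 221.2] 0.74 
wrist [[407.7, 0.0, 316.7], [0.0, 407.7, 240.1], [0.0, 0.0, 1.0]] [[0.352, -0.897, -0.266, 279.122], [-0.936, -0.338, -0.101, -537.003], [0.0, 0.285, -0.959, 374.359], [0.0, 0.0, 0.0, 1.0]]
0.75
```

View pics/side0.png

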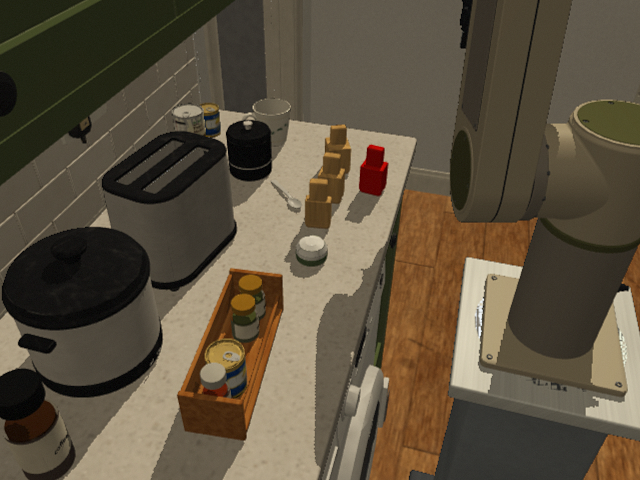

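View pics/top0.png

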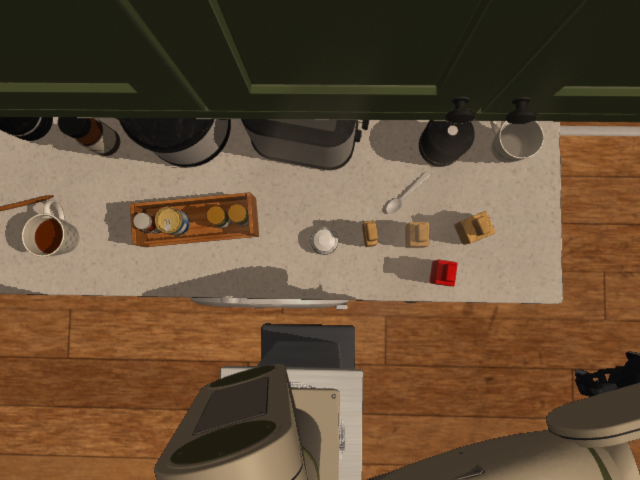

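View pics/wrist0.png

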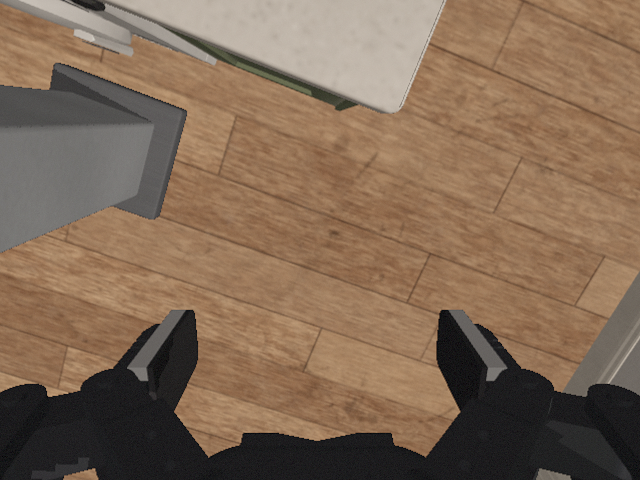

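```bash
cat > h.py <<'E'
import numpy as np, cv2
from bench import r
from scipy.spatial.transform import Rotation as R
def ray(n,px,z,m=None):
    m=m or r.camera_model(n); K=np.array(m["intrinsics"]);T=np.array(m["cam_to_world"])
    d=T[:3,:3]@np.linalg.solve(K,[px[0],px[1],1]); o=T[:3,3]
    return o+d*(z-o[2])/d[2]
def proj(n,P,m=None):
    m=m or r.camera_model(n); K=np.array(m["intrinsics"]);T=np.array(m["cam_to_world"])
    c=(np.atleast_2d(P)-T[:3,3])@T[:3,:3]; u=c@K.T; return u[:,:2]/u[:,2:]
def box(x,y,yaw,t,z0=0):
    a=np.radians(yaw);c,s=np.cos(a),np.sin(a)
    out=[]
    for (w,h,zs) in ((52,t,(0,70)),(36,20,(70,112))):
        for z in zs:
            out.append([[x+c*i*w/2-s*j*h/2, y+s*i*w/2+c*j*h/2, z0+z] for i,j in((1,1),(1,-1),(-1,-1),(-1,1))])
    return out
def draw(img,n,x,y,yaw,t,z0=0,sc=1,off=(0,0),m=None):
    for q in box(x,y,yaw,t,z0):
        p=(proj(n,q,m)-off+.5)*sc
        cv2.polylines(img,[np.int32(p)],True,(255,0,255),1)
E
python3 - <<'E'
from h import *
im=cv2.imread("pics/top0.png")[195:300,340:510]; cv2.imwrite("pics/top0c.png",cv2.resize(im,None,fx=4.6,fy=4.6,interpolation=2))
im=cv2.imread("pics/side0.png")[115:245,275:415]; cv2.imwrite("pics/side0c.png",cv2.resize(im,None,fx=4.5,fy=4.5,interpolation=2))
im=cv2.imread("pics/top0.png")[185:255,120:265]; cv2.imwrite("pics/top0g.png",cv2.resize(im,None,fx=5,fy=5,interpolation=2))
E
```

```text
(no output)
```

View pics/top0c.png

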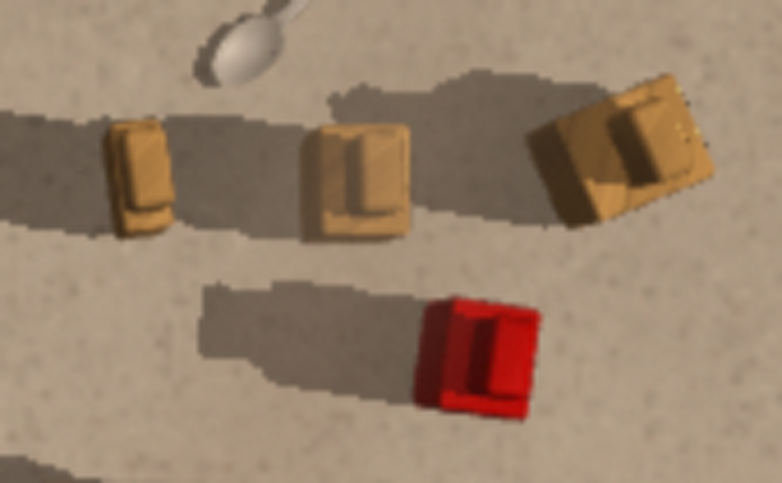

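View pics/side0c.png

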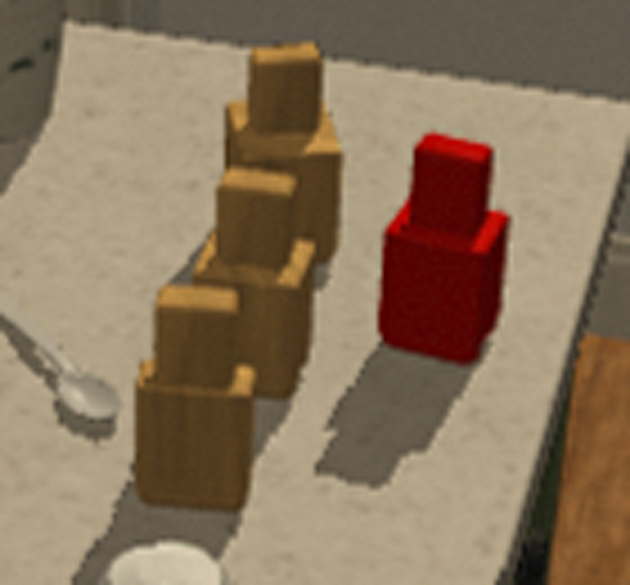

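View pics/top0g.png

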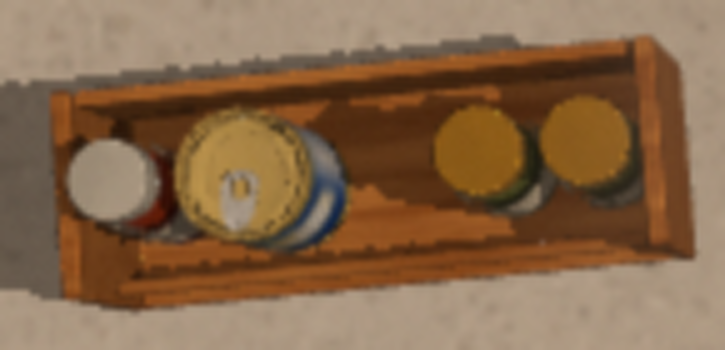

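```bash
cat > fit.py <<'E'
from h import *
from scipy.optimize import minimize
def sil(n,x,y,yaw,t,m,z0=0,S=4,off=(0,0),wh=(640,480)):
    img=np.zeros((wh[1]*S,wh[0]*S),np.uint8)
    q=box(x,y,yaw,t,z0)
    for a,b in((0,1),(2,3)):
        p=(proj(n,q[a]+q[b],m)-off+.5)*S
        cv2.fillConvexPoly(img,cv2.convexHull(np.int32(np.round(p))),1)
    return img
def fitb(n,mask,t,x0,m):
    ys,xs=np.where(mask); off=np.array([xs.min()-8,ys.min()-8]); wh=(int(np.ptp(xs))+17,int(np.ptp(ys))+17)
    sub=mask[off[1]:off[1]+wh[1],off[0]:off[0]+wh[0]].astype(np.uint8)
    big=cv2.resize(sub,None,fx=4,fy=4,interpolation=cv2.INTER_NEAREST)
    if big.shape!=(wh[1]*4,wh[0]*4): return None
    def c(p):
        s=sil(n,*p,t,m,off=off,wh=wh); return 1-(s&big).sum()/max((s|big).sum(),1)
    best=None
    for yaw in np.arange(x0[2]-40,x0[2]+41,10):
        o=minimize(c,[x0[0],x0[1],yaw],method="Nelder-Mead",options=dict(initial_simplex=[[x0[0]-6,x0[1]-6,yaw],[x0[0]+8,x0[1],yaw],[x0[0],x0[1]+8,yaw],[x0[0],x0[1],yaw+8]]))
        if best is None or o.fun<best.fun: best=o
    return best.x,best.fun
E
python3 - <<'E'
from fit import *
m=r.camera_model("top")
im=cv2.imread("pics/top0.png")
import pickle
tr=r.trace("top","spacer_a")
for d in tr: print(np.round(d["position"]),round(d["conf"],2))
si=cv2.imread("pics/side0.png")
for nm,t,px in(("b",24,(370,233)),("a",42,(418,235)),("c",60,(477,228))):
    dd=[d for d in tr if np.hypot(*(np.array(d["position"])-px))<15]
    if not dd: print("none",nm); continue
    for tt in (24,42,60):
        g=ray("top",px,60,m)
        f=fitb("top",dd[0]["mask"],tt,[g[0],g[1],20 if nm=="c" else 0],m); print(nm,tt,np.round(f[0],1),round(f[1],3))
        if tt==t:
            draw(im,"top",*f[0],t); draw(si,"side",*f[0],t)
for p in [(199,221),(191.3,218.8)]: print(ray("top",p,13,m),ray("top",p,88,m))
print("side gap",ray("side",(236.8,358.3),13))
cv2.imwrite("pics/top1.png",cv2.resize(im[195:300,340:510],None,fx=4.6,fy=4.6,interpolation=2))
cv2.imwrite("pics/side1.png",cv2.resize(si[115:245,275:415],None,fx=4.5,fy=4.5,interpolation=2))
# rack corners
g=r.trace("top","gap")[0]["mask"]
np.save("rackmask.npy",g)
E
```

```text
[444. 272.] 0.96
[416. 236.] 0.9
[474. 230.] 0.8
[368. 231.] 0.55
b 24 [ 452.5 -168.2    8.5] 0.07
b 42 [ 453.2 -168.5  -18.1] 0.351
b 60 [ 451.7 -152.1    4.6] 0.42
a 24 [ 450.5 -269.9   11. ] 0.209
a 42 [ 450.5 -271.1    4. ] 0.084
a 60 [ 451.  -280.7    2.4] 0.301
c 24 [ 468.  -397.6   18.8] 0.293
c 42 [ 468.3 -398.3   21. ] 0.157
c 60 [ 467.7 -394.9   21.2] 0.082
[475.51916387 214.35723906  13.        ] [467.87240421 194.59807351  88.        ]
[480.25654093 232.08866319  13.        ] [472.29932157 211.16748486  88.        ]
side gap [479.47107756 211.86126518  13.        ]
```

```bash
sleep 1; ls pics
```

```text
side0.png
side0c.png
side1.png
top0.png
top0c.png
top0g.png
top1.png
wrist0.png
```

View pics/top1.png

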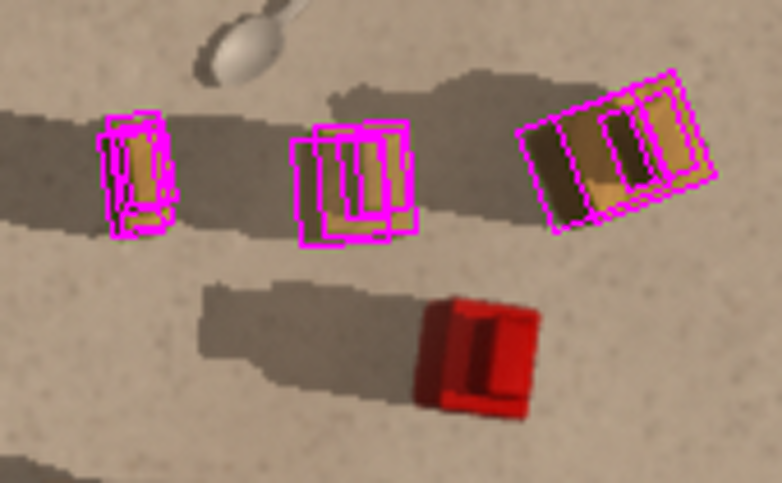

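View pics/side1.png

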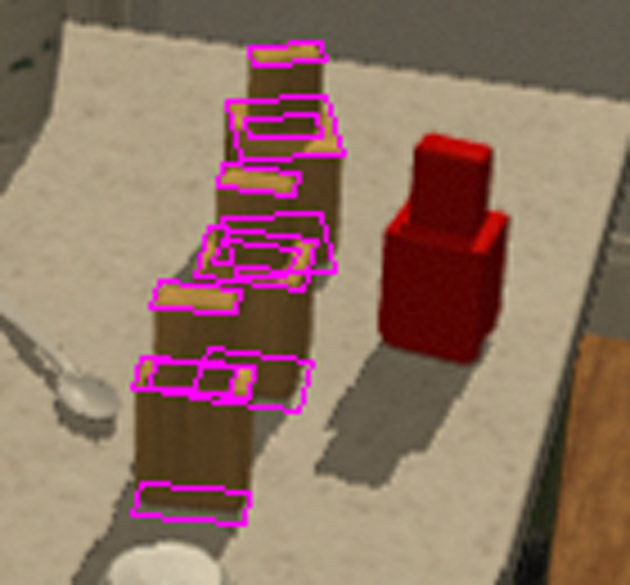

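```bash
cat >> h.py <<'E'
def inc(p0,e0,p1,e1,n=1):
    A=R.from_euler("xyz",e0,degrees=True);B=R.from_euler("xyz",e1,degrees=True)
    t=A.inv().apply(np.array(p1)-np.array(p0))/1000; w=(A.inv()*B).as_rotvec()
    for i in range(1,n+1): print(np.round(np.r_[t,w]*i/n,4).tolist())
E
python3 - <<'E'
from h import *
inc([210.7,-561.8,303.9],[-90,0,-159.44],[450,-270,300],[-90,0,-180],8)
E
```

```text
[-0.0408, 0.0005, -0.0236, 0.0, 0.0449, -0.0]
[-0.0816, 0.001, -0.0473, 0.0, 0.0897, -0.0]
[-0.1225, 0.0015, -0.0709, 0.0, 0.1346, -0.0]
[-0.1633, 0.0019, -0.0946, 0.0, 0.1794, -0.0]
[-0.2041, 0.0024, -0.1182, 0.0, 0.2243, -0.0]
[-0.2449, 0.0029, -0.1419, 0.0, 0.2691, -0.0]
[-0.2857, 0.0034, -0.1655, 0.0, 0.314, -0.0]
[-0.3265, 0.0039, -0.1892, 0.0, 0.3588, -0.0]
```

Candidates (top view): thin (370,233)=b, middle (418,235)=a, thick (477,228)=c, red decoy (445,272). The silhouette fits confirm 42 mm at (418,235). I'll move above it for a close look.

{"name": "arm_command", "arguments": {
  "increments": [
    [-0.041, 0, -0.024, 0, 0.045, 0],
    [-0.082, 0.001, -0.047, 0, 0.09, 0],
    [-0.122, 0.001, -0.071, 0, 0.135, 0],
    [-0.163, 0.002, -0.095, 0, 0.179, 0],
    [-0.204, 0.002, -0.118, 0, 0.224, 0],
    [-0.245, 0.003, -0.142, 0, 0.269, 0],
    [-0.286, 0.003, -0.166, 0, 0.314, 0],
    [-0.3265, 0.004, -0.189, 0, 0.3588, 0],
    [-0.3265, 0.004, -0.189, 0, 0.3588, 0],
    [-0.3265, 0.004, -0.189, 0, 0.3588, 0]
  ],
  "jaw": -1,
  "force": 40
}}

```text
time: 2.1
tool_pos: [449.9, -270.3, 299.9]
tcp_rot: [-90.0, -0.0, -179.9]
ft_force: [-1.5, 0.1, -0.4]
finger_gap: 85.3
```

```bash
python3 - <<'E'
from h import *
s=r.sense(); print(s["time"],s["tool_pos"],s["tcp_rot"],s["joint_pos"])
m=r.camera_model("wrist"); im=r.snapshot("wrist")[:,:,::-1].copy()
cv2.imwrite("pics/w1raw.png",im); np.savez("w1m.npz",K=m["intrinsics"],T=m["cam_to_world"])
draw(im,"wrist",452,-270,1,42,m=m); cv2.imwrite("pics/w1.png",im)
E
```

```text
2.1 [ 449.94846807 -270.26622631  299.9117647 ] [-8.99814544e+01 -1.51981842e-02 -1.79932189e+02] [-3.65760708e+01 -4.10295283e+00  9.74852639e+01 -2.39929063e-02
  8.66188149e+01  5.33575307e+01]
```

View pics/w1.png

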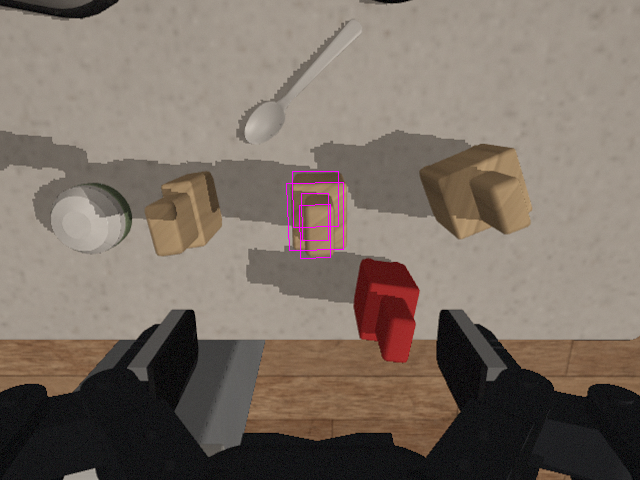

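```bash
python3 - <<'E'
from fit import *
m=r.camera_model("wrist")
im=cv2.imread("pics/w1raw.png")
tr=r.trace("wrist","spacer_a")
for d in tr: print(np.round(d["position"]),round(d["conf"],2))
dd=[d for d in tr if np.hypot(*(np.array(d["position"])-(318,213)))<20]
f=fitb("wrist",dd[0]["mask"],42,[452,-270,0],m); print(f)
draw(im,"wrist",*f[0],42,m=m)
cv2.imwrite("pics/w2.png",cv2.resize(im[150:280,250:390],None,fx=4.5,fy=4.5,interpolation=2))
E
```

```text
[185. 216.] 0.96
[478. 194.] 0.77
[315. 214.] 0.73
(array([ 4.51945181e+02, -2.73263833e+02,  7.83815525e-02]), np.float64(0.07268143100511071))
```

View pics/w2.png

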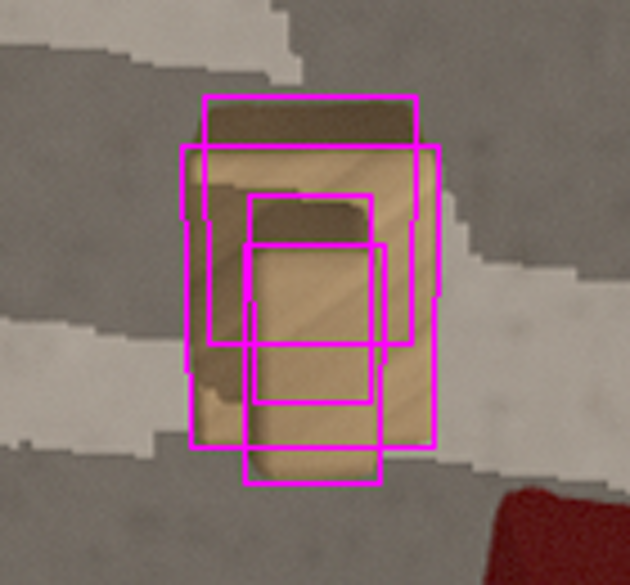

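{"name": "arm_command", "arguments": {
  "increments": [
    [-0.002, 0.025, 0.002, 0, 0, 0],
    [-0.002, 0.055, 0.002, 0, 0, 0],
    [-0.002, 0.085, 0.002, 0, 0, 0],
    [-0.002, 0.115, 0.002, 0, 0, 0],
    [-0.002, 0.132, 0.002, 0, 0, 0],
    [-0.002, 0.138, 0.002, 0, 0, 0],
    [-0.002, 0.138, 0.002, 0, 0, 0],
    [-0.002, 0.138, 0.002, 0, 0, 0],
    [-0.002, 0.138, 0.002, 0, 0, 0],
    [-0.002, 0.138, 0.002, 0, 0, 0]
  ]
}}

```text
time: 3.45
tool_pos: [452.3, -272.3, 162.5]
tcp_rot: [-90.0, 0.0, -180.0]
ft_force: [0.3, -0.1, 0.1]
finger_gap: 85.4
```

```bash
python3 - <<'E'
from h import *
s=r.sense(); print(s["time"],s["tool_pos"],s["ft_force"])
im=r.snapshot("wrist")[:,:,::-1]; cv2.imwrite("pics/w3.png",im)
cv2.imwrite("pics/s3.png",cv2.resize(r.snapshot("side")[60:300,200:520,::-1],None,fx=2.4,fy=2.4))
E
```

```text
3.45 [ 452.33185857 -272.30454912  162.47728468] [ 0.34042751 -0.10531455  0.06606593]
```

View pics/w3.png

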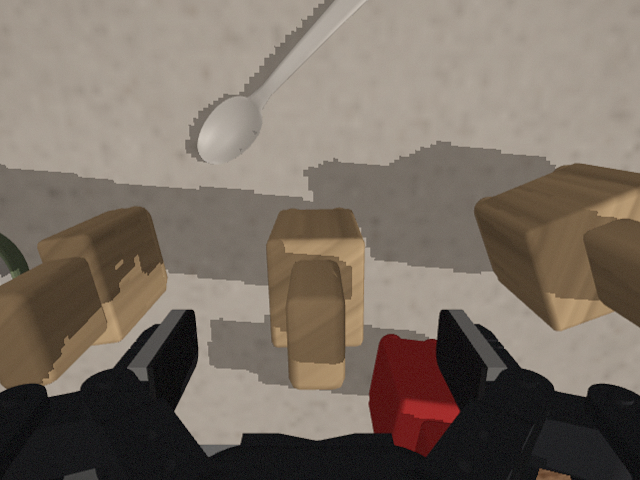

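View pics/s3.png

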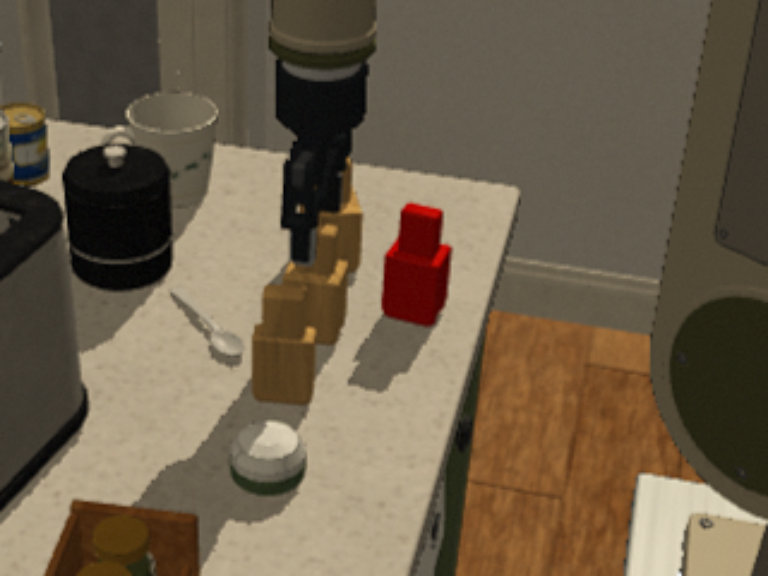

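{"name": "arm_command", "arguments": {
  "increments": [
    [0, 0, 0, 0, 0, 0],
    [0, 0, 0, 0, 0, 0],
    [0, 0, 0, 0, 0, 0],
    [0, 0, 0, 0, 0, 0],
    [0, 0, 0, 0, 0, 0],
    [0, 0, 0, 0, 0, 0],
    [0, 0, 0, 0, 0, 0],
    [0, 0, 0, 0, 0, 0],
    [0, 0, 0, 0, 0, 0],
    [0, 0, 0, 0, 0, 0]
  ],
  "jaw": 1,
  "force": 40
}}

```text
time: 4.8
tool_pos: [452.1, -272.2, 162.0]
tcp_rot: [-90.0, 0.0, 180.0]
ft_force: [-0.0, -0.5, 1.9]
finger_gap: 19.1
```

```bash
python3 - <<'E'
from h import *
s=r.sense(); print(s["time"],s["tool_pos"],s["ft_force"],s["finger_gap"])
im=r.snapshot("wrist")[:,:,::-1]; cv2.imwrite("pics/w4.png",im)
E
```

```text
4.8 [ 452.14218545 -272.2402243   162.01702967] [-0.03634825 -0.48770605  1.94361126] 19.064116225586606
```

View pics/w4.png

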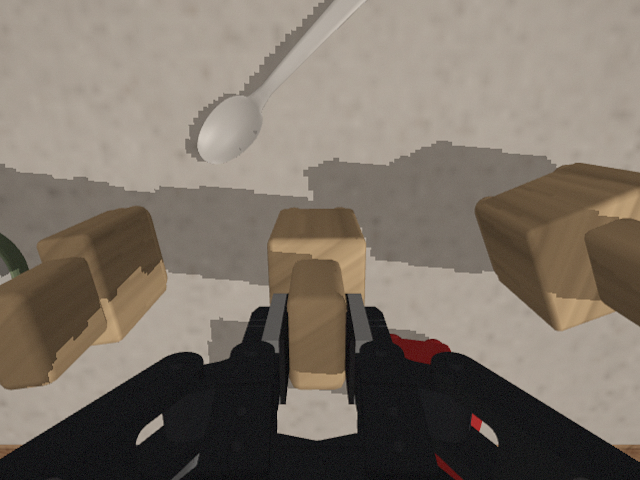

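{"name": "arm_command", "arguments": {
  "increments": [
    [0, -0.02, 0, 0, 0, 0],
    [0, -0.055, 0, 0, 0, 0],
    [0, -0.095, 0, 0, 0, 0],
    [0.005, -0.125, -0.02, 0, 0, 0],
    [0.01, -0.13, -0.06, 0, -0.015, 0],
    [0.016, -0.13, -0.105, 0, -0.03, 0],
    [0.022, -0.13, -0.15, 0, -0.045, 0],
    [0.028, -0.13, -0.195, 0, -0.06, 0],
    [0.034, -0.13, -0.24, 0, -0.075, 0],
    [0.04, -0.13, -0.285, 0, -0.087, 0]
  ]
}}

```text
time: 6.1
tool_pos: [411.3, 14.2, 291.4]
tcp_rot: [-90.0, -0.0, -175.0]
ft_force: [0.2, 0.4, -1.1]
finger_gap: 19.1
```

```bash
python3 - <<'E'
from fit import *
m=r.camera_model("top"); g=np.load("rackmask.npy")
S=3; big=cv2.resize(g.astype(np.uint8),None,fx=S,fy=S,interpolation=0)
def corners(p,zs=(0,85),w=90,l=260):
    a=np.radians(p[2]);c,s=np.cos(a),np.sin(a)
    return [[p[0]+c*i*w/2-s*j*l/2,p[1]+s*i*w/2+c*j*l/2,z] for z in zs for i,j in((1,1),(1,-1),(-1,-1),(-1,1))]
def cost(p):
    im=np.zeros_like(big); cv2.fillConvexPoly(im,cv2.convexHull(np.int32(np.round((proj("top",corners(p),m)+.5)*S))),1)
    return 1-(im&big).sum()/(im|big).sum()
o=minimize(cost,[475,205,5],method="Nelder-Mead",options=dict(initial_simplex=[[465,195,3],[485,205,3],[470,215,3],[475,205,9]]))
print("rack",o.x,o.fun)
im=cv2.imread("pics/top0.png"); 
for zs in((0,),(85,)): cv2.polylines(im,[np.int32(np.round(proj("top",corners(o.x,zs),m)))],True,(255,0,255),1)
def T(px):
    w=ray("top",px,88,m)[:2]-o.x[:2]; a=np.radians(o.x[2]); return np.round([w@[np.cos(a),np.sin(a)],w@[-np.sin(a),np.cos(a)]],1)
print("tin R",T((120+310/5,185+180/5)),"jar L",T((120+434/5,185+152/5)))
cv2.imwrite("pics/top0r.png",cv2.resize(im[175:265,110:270],None,fx=5,fy=5,interpolation=2))
E
```

```text
rack [474.49986716 213.20312509   5.93919678] 0.024580278346765683
tin R [-5.3 18.3] jar L [  1.9 -35.2]
```

View pics/top0r.png

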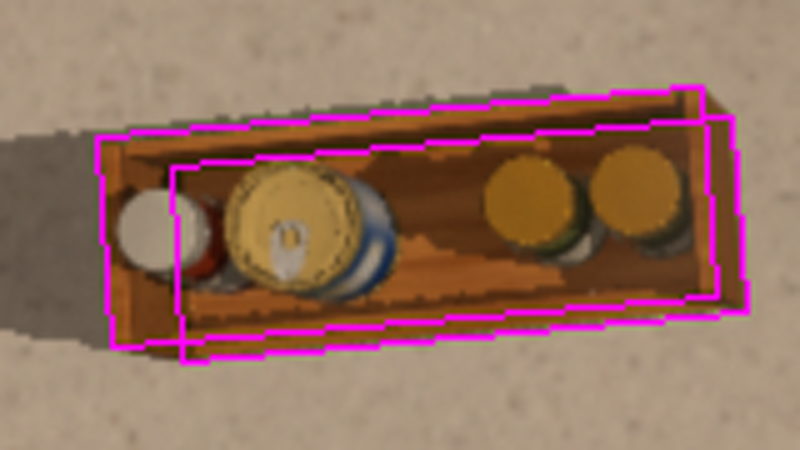

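```bash
python3 - <<'E'
from h import *
inc([412,13,292],[-90,0,-175],[400,205,292],[-90,0,-174.1],5)
E
```

```text
[-0.001, -0.0, -0.0385, -0.0, -0.0031, 0.0]
[-0.0019, -0.0, -0.0769, -0.0, -0.0063, 0.0]
[-0.0029, -0.0, -0.1154, -0.0, -0.0094, 0.0]
[-0.0038, -0.0, -0.1539, -0.0, -0.0126, 0.0]
[-0.0048, -0.0, -0.1923, -0.0, -0.0157, 0.0]
```

{"name": "arm_command", "arguments": {
  "increments": [
    [-0.001, 0, -0.038, 0, -0.003, 0],
    [-0.002, 0, -0.077, 0, -0.006, 0],
    [-0.003, 0, -0.115, 0, -0.009, 0],
    [-0.004, 0, -0.154, 0, -0.013, 0],
    [-0.005, 0, -0.185, 0, -0.016, 0],
    [-0.005, 0, -0.192, 0, -0.016, 0],
    [-0.005, 0, -0.192, 0, -0.016, 0],
    [-0.005, 0, -0.192, 0, -0.016, 0],
    [-0.005, 0, -0.192, 0, -0.016, 0],
    [-0.005, 0, -0.192, 0, -0.016, 0]
  ]
}}

```text
time: 7.35
tool_pos: [400.5, 204.0, 292.0]
tcp_rot: [-90.0, 0.0, -174.2]
ft_force: [0.2, -0.3, -0.2]
finger_gap: 19.5
```

```bash
python3 - <<'E'
from fit import *
s=r.sense(); print(s["time"],s["tool_pos"],s["tcp_rot"],s["finger_gap"])
m=r.camera_model("wrist"); im=r.snapshot("wrist")[:,:,::-1].copy()
cv2.imwrite("pics/w5.png",im); np.savez("w5m.npz",K=m["intrinsics"],T=m["cam_to_world"])
for d in r.spot_point("wrist","gap"): print(d["position"],d["conf"],ray("wrist",d["position"],13,m))
E
```

```text
7.35 [400.52493308 203.98859133 291.98358672] [-9.00014164e+01  1.15763638e-02 -1.74160056e+02] 19.516690068866176
[322.5, 115.9] 0.9 [476.13451013 206.15231388  13.        ]
```

View pics/w5.png

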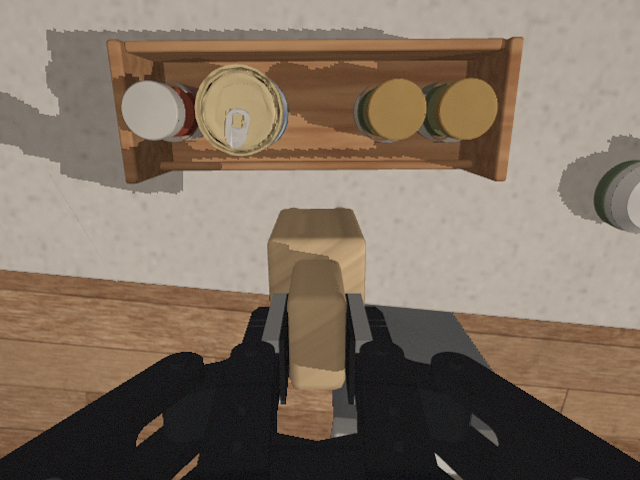

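```bash
python3 - <<'E'
from fit import *
d=np.load("w5m.npz"); m=dict(intrinsics=d["K"],cam_to_world=d["T"])
def L(px,z):
    w=ray("wrist",px,z,m)[:2]; return w.round(1)
print("tin R,jar L",L((286,109),88),L((361,109),88))
print("end walls left",L((130,182),85),L((108,40),85),"right",L((506,180),85),L((522,38),85))
print("back outer/inner z80",L((316,40),80),L((316,51),80))
print("rail top?",[L((316,164),z) for z in(20,30,40)])
im=cv2.imread("pics/w5.png"); 
for z in (13,83):
  draw(im,"wrist",476,205.5,6,42,z0=13,m=m)
cv2.imwrite("pics/w5c.png",cv2.resize(im[20:200,180:440],None,fx=3,fy=3,interpolation=2))
E
```

```text
tin R,jar L [477.3 230.8] [482.3 183. ]
end walls left [419.2 332.9] [506.5 344.1] right [446.9  78.5] [534.1  89.2]
back outer/inner z80 [520.7 216. ] [514.4 215.3]
rail top? [array([437.5, 207.5]), array([438.6, 207.6]), array([439.6, 207.7])]
```

View pics/w5c.png

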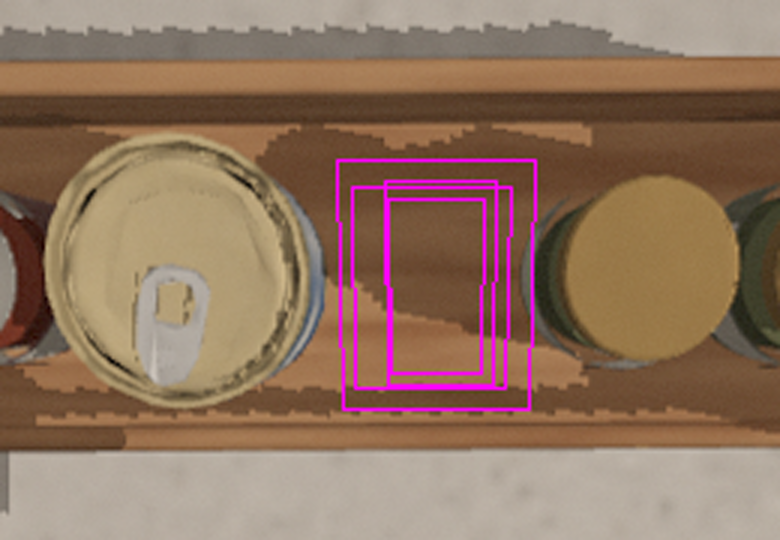

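```bash
python3 - <<'E'
from fit import *
d=np.load("w5m.npz"); m=dict(intrinsics=d["K"],cam_to_world=d["T"])
a=np.radians(6)
def L(px,z):
    w=ray("wrist",px,z,m)[:2]-[476,205.5]; return np.round([w@[np.cos(a),np.sin(a)],w@[-np.sin(a),np.cos(a)]],1)
C=lambda u,v:(180+u/3,20+v/3)
print("tin top",L(C(312,270),88),"tin base",L(C(325,270),13))
print("tin left/ top/bottom",L(C(45,270),88),L(C(178,133),88),L(C(178,408),88))
print("lid",L(C(564,268),88),L(C(740,268),88),"jar base L",L(C(522,275),13),"mid",L(C(522,275),50))
print("front rail outer top",[L(C(400,448),z) for z in(20,30,40,80)],"inner",[L(C(400,428),z) for z in(30,40,80)])
print("backboard", L(C(400,60),80),L(C(400,93),80),"base",L(C(400,124),13))
E
```

```text
tin top [ 3.3 26.4] tin base [ 4.8 28.6]
tin left/ top/bottom [ 3.4 83.5] [30.5 53.5] [-25.6  56.6]
lid [  3.7 -27.5] [  3.6 -65.1] jar base L [  3.5 -25.1] mid [  2.9 -21.9]
front rail outer top [array([-42.4,   8.3]), array([-41.3,   8.2]), array([-40.1,   8.1]), array([-35.4,   7.8])] inner [array([-35.9,   8.2]), array([-34.9,   8.1]), array([-30.9,   7.7])]
backboard [45.5  7.5] [39.2  7.5] base [41.5  8. ]
```

```bash
python3 - <<'E'
from h import *
s=r.sense(); print(s["tool_pos"])
inc([400.4,204.2,292],[-90,0,-174.1],[478,207,292],[-90,0,-174],1)
E
```

```text
[400.46547074 204.2156467  291.96293352]
[-0.0775, 0.0, 0.0052, 0.0, -0.0017, 0.0]
```

{"name": "arm_command", "arguments": {
  "increments": [
    [-0.025, 0, 0.002, 0, -0.001, 0],
    [-0.055, 0, 0.004, 0, -0.002, 0],
    [-0.0775, 0, 0.005, 0, -0.002, 0],
    [-0.0775, 0, 0.005, 0, -0.002, 0],
    [-0.0775, 0, 0.005, 0, -0.002, 0],
    [-0.0775, 0.015, 0.005, 0, -0.002, 0],
    [-0.0775, 0.025, 0.005, 0, -0.002, 0],
    [-0.0775, 0.025, 0.005, 0, -0.002, 0],
    [-0.0775, 0.025, 0.005, 0, -0.002, 0],
    [-0.0775, 0.025, 0.005, 0, -0.002, 0]
  ]
}}

```text
time: 8.7
tool_pos: [478.2, 207.6, 267.4]
tcp_rot: [-90.0, 0.0, -174.0]
ft_force: [0.2, 0.7, -1.6]
finger_gap: 19.4
```

```bash
python3 - <<'E'
from h import *
s=r.sense(); print(s["time"],s["tool_pos"],s["tcp_rot"])
m=r.camera_model("wrist"); im=r.snapshot("wrist")[:,:,::-1].copy(); cv2.imwrite("pics/w6.png",im)
cv2.imwrite("pics/s6.png",cv2.resize(r.snapshot("side")[200:440,120:420,::-1],None,fx=2.5,fy=2.5))
E
```

```text
8.7 [478.17133209 207.58882457 267.40309157] [-9.00096466e+01  4.56252888e-02 -1.73984807e+02]
```

View pics/w6.png

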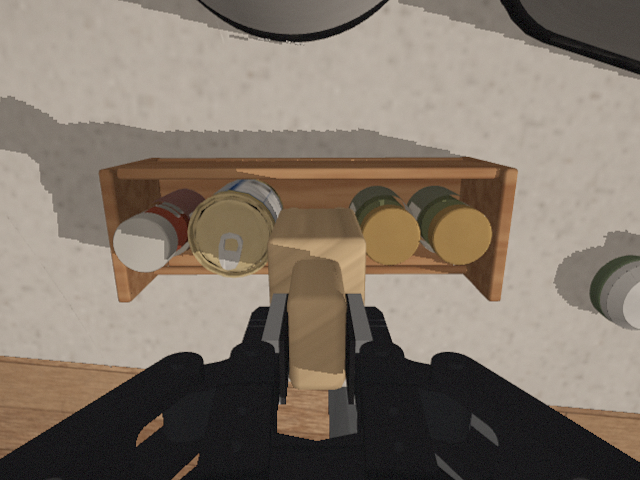

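View pics/s6.png

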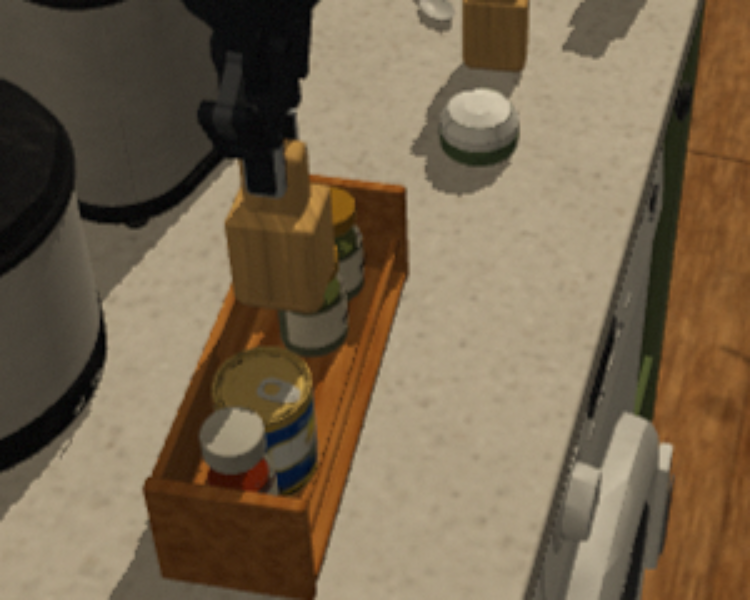

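```bash
python3 - <<'E'
from fit import *
s=r.sense(); p=s["tool_pos"]; print(p)
m=r.camera_model("wrist"); im=cv2.imread("pics/w6.png"); top=cv2.imread("pics/s6.png")
draw(im,"wrist",p[0],p[1],6,42,z0=p[2]-162,m=m)
si=r.snapshot("side")[:,:,::-1].copy(); draw(si,"side",p[0],p[1],6,42,z0=p[2]-162)
A=cv2.resize(im[190:400,240:400],(480,630)); B=cv2.resize(si[230:340,190:270],(458,630))
cv2.imwrite("pics/w6d.png",cv2.resize(np.hstack([A,B]),None,fx=.8,fy=.8))
E
```

```text
[478.19862667 207.58949683 267.38856653]
```

View pics/w6d.png

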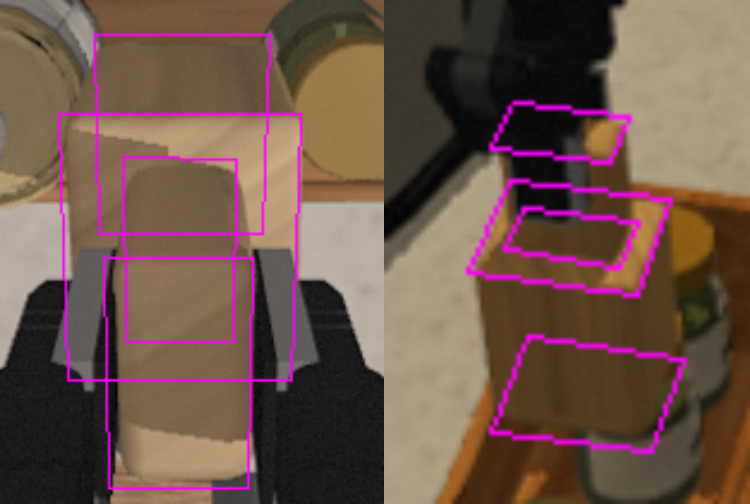

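{"name": "arm_command", "arguments": {
  "increments": [
    [0, 0.015, 0, 0, 0, 0],
    [0, 0.03, 0, 0, 0, 0],
    [0, 0.045, 0, 0, 0, 0],
    [0, 0.055, 0, 0, 0, 0],
    [0, 0.064, 0, 0, 0, 0],
    [0, 0.071, 0, 0, 0, 0],
    [0, 0.078, 0, 0, 0, 0],
    [0, 0.083, 0, 0, 0, 0],
    [0, 0.087, 0, 0, 0, 0],
    [0, 0.087, 0, 0, 0, 0]
  ]
}}

```text
time: 10.1
tool_pos: [477.8, 207.5, 179.6]
tcp_rot: [-90.0, -0.0, -174.0]
ft_force: [0.2, -0.3, -1.6]
finger_gap: 19.4
```

```bash
python3 - <<'E'
from h import *
s=r.sense(); print(s["time"],s["tool_pos"],s["tcp_rot"],s["ft_force"],s["wrist_torque"])
m=r.camera_model("wrist"); im=r.snapshot("wrist")[:,:,::-1].copy(); cv2.imwrite("pics/w7.png",im)
E
```

```text
10.1 [477.81614141 207.48911309 179.6268014 ] [-8.99946476e+01 -2.64711698e-02 -1.73981913e+02] [ 0.18164507 -0.27916884 -1.58730156] [-0.01597969  0.01223503  0.00559694]
```

View pics/w7.png

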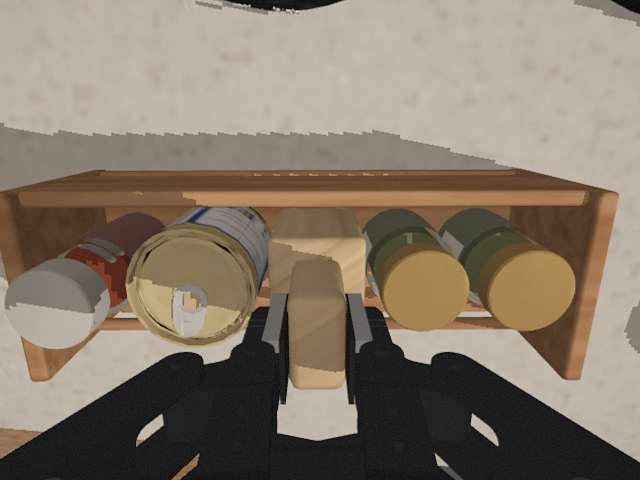

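{"name": "arm_command", "arguments": {
  "increments": [
    [0, 0.001, 0, 0, 0, 0],
    [0, 0.002, 0, 0, 0, 0],
    [0, 0.003, 0, 0, 0, 0],
    [0, 0.004, 0, 0, 0, 0],
    [0, 0.005, 0, 0, 0, 0],
    [0, 0.005, 0, 0, 0, 0],
    [0, 0.005, 0, 0, 0, 0],
    [0, 0.005, 0, 0, 0, 0],
    [0, 0.005, 0, 0, 0, 0],
    [0, 0.005, 0, 0, 0, 0]
  ]
}}

```text
time: 11.4
tool_pos: [478.1, 207.6, 175.0]
tcp_rot: [-90.0, 0.0, -174.0]
ft_force: [0.8, 0.3, 0.7]
finger_gap: 19.2
```

{"name": "arm_command", "arguments": {
  "increments": [
    [0, 0, 0, 0, 0, 0],
    [0, 0, 0, 0, 0, 0],
    [0, 0, 0, 0, 0, 0],
    [0, 0, 0, 0, 0, 0],
    [0, 0, 0, 0, 0, 0],
    [0, 0, 0, 0, 0, 0],
    [0, 0, 0, 0, 0, 0],
    [0, 0, 0, 0, 0, 0],
    [0, 0, 0, 0, 0, 0],
    [0, 0, 0, 0, 0, 0]
  ],
  "jaw": 0.2
}}

```text
time: 12.65
tool_pos: [478.0, 207.5, 174.9]
tcp_rot: [-90.0, 0.0, -174.0]
ft_force: [0.4, -0.4, -0.5]
finger_gap: 34.5
```

Released at an opening of 34.5 mm. I'll rise, then draw back so the cameras can see the block.

{"name": "arm_command", "arguments": {
  "increments": [
    [0, -0.01, 0, 0, 0, 0],
    [0, -0.025, 0, 0, 0, 0],
    [0, -0.05, 0, 0, 0, 0],
    [0, -0.08, 0, 0, 0, 0],
    [0, -0.115, 0, 0, 0, 0],
    [0.01, -0.14, 0, 0, 0, 0],
    [0.04, -0.15, 0, 0, 0, 0],
    [0.075, -0.15, 0, 0, 0, 0],
    [0.075, -0.15, 0, 0, 0, 0],
    [0.075, -0.15, 0, 0, 0, 0]
  ]
}}

```text
time: 13.9
tool_pos: [403.8, 199.8, 326.0]
tcp_rot: [-90.0, 0.1, -174.0]
ft_force: [0.2, -0.1, 1.4]
finger_gap: 34.2
```

```bash
python3 - <<'E'
from fit import *
s=r.sense(); print(s["time"],s["tool_pos"],s["ft_force"],s["finger_gap"])
m=r.camera_model("wrist"); im=r.snapshot("wrist")[:,:,::-1].copy()
side=r.snapshot("side")[:,:,::-1].copy()
tr=r.trace("wrist","spacer_a")
for d in tr:
    print(np.round(d["position"]),round(d["conf"],2))
    f=fitb("wrist",d["mask"],42,[478,207,6],m)
    if f: print(f)
draw(im,"wrist",478,207,6,42,z0=13,m=m); draw(side,"side",478,207,6,42,z0=13)
cv2.imwrite("pics/w8.png",im); cv2.imwrite("pics/s8.png",cv2.resize(side[90:440,120:420],(600,700))[100:])
E
```

```text
13.9 [403.79841322 199.78798195 326.03786342] [ 0.2021925  -0.14680368  1.37686677] 34.22635073363361
[313. 117.] 0.65
(array([477.99159752, 207.15697865,   6.08883807]), np.float64(0.048616373170066396))
```

View pics/w8.png

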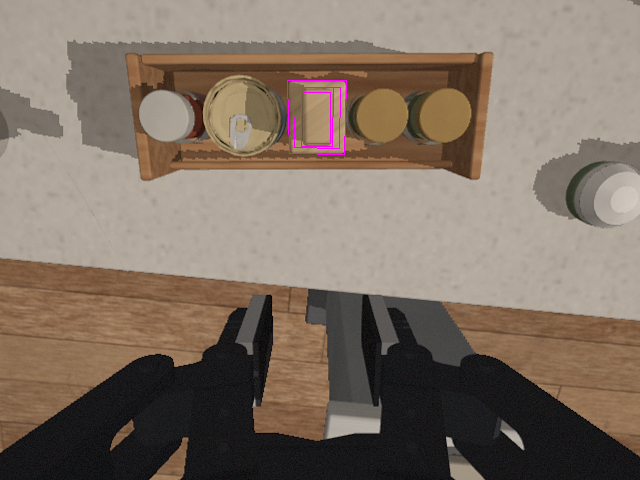

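View pics/s8.png

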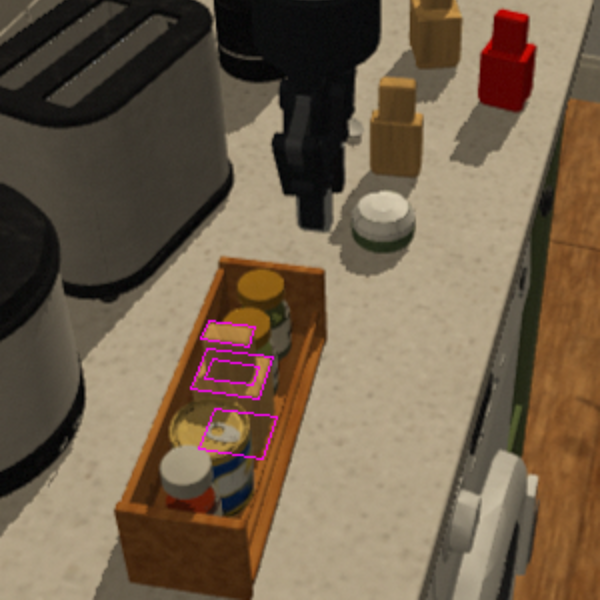

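The wrist fit of the block agrees with the model: (478.0, 207.2), yaw 6.1°, and in both views its top edges lie at the height for standing on the floor. b and c are still upright in place, and the gripper touches nothing, so I'm handing in.

```bash
python3 -c "
from bench import r
print(r.hand_in()); print(r.sense()['time'])"
```

```text
the job is handed in; nothing more can be done
None
the job is handed in; nothing more can be done
```

I stood the 42 mm block (spacer_a, the middle wooden one, not the red one) in the rack gap. The job is handed in, at about 14 s of the 45 s allowed. `r.hand_in()` reports no verdict, so success is judged from my own checks.

**Method:** I gripped the block by its tab across its thickness. I lowered it between the tin and the low jar until the wrist force changed by about 2 N, then released it and pulled the arm back.

**Block pose:** After release, a silhouette fit in the wrist image put the block at (478.0, 207.2) mm with a yaw of 6.1°. I estimate the gap at about (478, 207) mm and the rack's yaw at about 6°. The block outline, drawn for standing on the rack floor 13 mm up, matched both the wrist and side pictures.

**Other blocks:** The 24 mm and 60 mm blocks were never touched. In the last side picture both were upright where they started, well clear of the rack, and the gripper was touching nothing.

**Disagreement:** The gap point estimates scattered by a few mm, with x between 475 and 479.5 and y between 205 and 214. I used the close wrist view. Even the farthest estimate leaves the block within the 18 mm allowed.

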